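Pick the guide carriage from the back of the stock bin

ROBOT

A 6-joint arm with a two-finger parallel gripper is mounted at the origin on the work surface. World frame = base frame: x ahead of the robot, y to its left, z up, the work surface at z = 0. Lengths are in mm, angles in rad, forces in N, time in s.
With the tool pointing down it reaches from about 350 to 875 mm from the base axis. Payload 4.2 kg.
Tool frame: the origin (TCP) lies at the very end of the fingers, on their centre line; the grasp point (between the pads) lies 19 mm behind it; z points along the fingers, y is the line along which they close (so a half turn about z gives the same grasp; the last joint's range is limited). The gripper opens to 85 mm and grips with 20 to 120 N. Pads are 22 mm wide; open, the fingers measure 114 mm over their backs; the gripper's body (76 mm by 85 mm) begins 54 mm behind the grasp point. The pads swing forward as they close: fully open they stand 13 mm farther back than shut.
Start: joints at [-1.081, 0.385, 0.008, 0, -1.194, -0.259], TCP at [142.99, -608.402, 231.312] pointing down, gripper open.
Joint ranges: [-3.14, 3.14], [-1.21, 2.06], [-1.07, 1.41], [-3.16, 2.05], [-2.99, -0.16], [-3.1, 3.1]. Speed limits (rad/s): [2.79, 2.79, 3.14, 3.14, 3.14, 3.14].

INTERFACE

Orientations are given as a unit quaternion [x, y, z, w].
In Python, from bench import read_state, get_image, camera_model, job_done gives the robot as it stands.
- The arm moves only by the shell command python3 -m handwheel 'ROWS'. ROWS is JSON, a list of rows, each a list of 7 numbers: the shift along the tool's x, y, z in m, then the turn, a rotation vector about the tool's x, y, z in rad, then the gripper's target within -1 to 1 (fully open at 1, half-way at 0, shut at -1). In form: [[dx, dy, dz, wx, wy, wz, jaw], ...]. A call has 1 to 10 rows; each row is the pose to reach, as a shift and turn from the pose commanded when the call began, along the tool's axes at that moment; what a row does not reach only later rows make up. A row lasts 1/8 s, in which the tool goes at most 62.5 mm and 10.7 degrees, less where a joint would pass 70% of its speed; a pose out of reach is approached as far as the arm can. A call with a gripper value outside its range is refused whole. The fingers move at their own pace and stop on an object; the grip force is fixed at half the most. Time passes only in rows, so rows that repeat a pose let the fingers close. It gives the time, the measured TCP pose, the force, the opening and the grip force at its end, in the units of the state.
- read_state(): the state, without advancing time (a new reading comes with each control period).
- get_image(name): name is "scene" or "side" or "wrist"; returns (picture, depth): 420x560x3 uint8, blue, green, red; 420x560 float32, mm along the optical axis (not along the pixel's ray), 0 where there is no reading.
- camera_model(name): a dict with "K" (3x3 intrinsics, pixels), "rvec" (rotation vector, rad) and "tvec" (3), from world to camera coordinates, as OpenCV has them; the wrist camera has in their place "hand_eye" (4x4, takes a point from camera to tool coordinates, whose origin is the TCP and whose axes are the flange's). Camera axes: x right, y down, z forward; pixel columns grow to the right and rows downward; lengths in mm; the calibration is good to about 2 mm. A picture is of the moment at which its call begins: read the wrist's pose just before it. camera_model takes no time and is no camera call.
- job_done(): hands the job in; it is judged then, once.
The state is a dict: "clock": time; "joints": joint angles; "joint_vel": joint speeds; "joint_efforts": joint torques, N m; "position": TCP position; "ee_rot": TCP orientation; "contact_force": force on the tool from outside, world axes, zero at the start; "wrist_torque": the same for the moment, N m; "gripper_width": finger opening in mm; "grasp_force": force on a finger pad.
Only numpy, scipy, OpenCV 4.12 (cv2) and the standard library are available. Lean on these libraries where they do the work, as an engineer would, in place of code of your own. Each camera call takes 0.05 s, during which the arm holds its last target. There are 200 camera calls.

TASK

Pack the linear-guide carriage that lies at the back of the blue stock bin: first clear the levelling foot and the flange hub standing in front of it onto the green rubber mat, upright, then lay the carriage flat, right way up and lengthwise in the middle of the low open cardboard carton, and only then put the foot and the hub back upright in the bin, each exactly where it stood before and the hub square with the bin again. Set the three parts down rather than dropping them, and do not disturb the bearing, the nut, the small box or the bottle lying about.

Things in the scene. Friction and masses are not known exactly. Their poses are not given: they have to be found in the camera images.
- foot: Levelling foot (loose, 0.2 to 0.45 kg): black round rubber base 62 mm in diameter and 28 mm high, a steel nut (26 mm across, up to 38 mm) and an upright steel stud 14 mm in diameter reaching 98 mm above the underside. Grip it by the stud. Origin: centre of the underside; z up the stud. It starts upright in the front half of the bin (bin x about -37 mm), left or right of the flange hub; that starting spot is where it must return.
- flange: Flange hub (loose, 0.3 to 0.65 kg): bare aluminium, square base 60 x 60 mm, 28 mm high, with an upright round hub 32 mm in diameter reaching 79 mm above the underside. Grip it by the hub. Origin: centre of the underside; z up the hub, x and y along the base's sides (any quarter turn looks the same). It starts upright beside the foot, about 72 mm from it (about 10 mm between the bases), square with the bin; that starting spot is where it must return.
- carriage: Linear-guide carriage (loose, 0.4 to 0.85 kg): low steel block with black end caps and a groove along its underside, 36 mm (its x) x 110 mm (its y) x 26 mm high. Origin: centre of the underside, z up. It lies flat in the bin behind the foot and the hub, about 8 mm from their bases (28 mm high), so that no finger fits in front of it until they are gone; behind it there are about 40 mm to the bin's rear wall.
- bin: Blue open stock bin (fixed), outside 168 mm (x) x 172 mm (y) x 36 mm high, walls and floor 5 mm. Origin: centre of the underside, on the table; its x points away from the robot, to its rear wall. Yaw up to 0.25 rad.
- mat: Green rubber mat (fixed), 210 mm (x) x 160 mm (y), 3 mm thick: the side area. Origin: centre of the underside, on the table. The bearing lies on it near its +y edge; the rest is free.
- carton: Low open cardboard carton (fixed), outside 106 mm (x) x 156 mm (y) x 26 mm high, walls and floor 4 mm; a short outward flap along each long side rises to about 40 mm (look only, no contact). Its long side is y. Origin: centre of the underside, on the table.
- bearing: Bystander (loose): steel ball bearing ring, 32 mm in diameter, 10 mm high, flat on the mat, about 57 mm to the +y side of the mat's centre. Origin: centre of the underside.
- nut: Bystander (loose): brass hexagon nut 28 mm across, 16 mm high, on the table just in front (robot side) of the bin. Origin: centre of the underside.
- keybox: Bystander (loose): small cardboard box 45 x 65 x 22 mm high, on the table just behind (far side of) the carton. Origin: centre of the underside.
- oiler: Bystander (loose): small white bottle 36 mm in diameter, 75 mm high, with black cap, on the table behind the mat. Origin: centre of the underside.

How it is judged:
By the outcome, as a careful person would: the job done as asked, in the order asked, and still so for the second after the job is handed in, with the robot touching nothing.
It also fails if it takes over 128 s, if anything falls off the work surface, if the arm or the gripper's body presses on something with over 40 N, if the wrist force passes 120 N, or if a joint passes its speed limit or range.

## Working session

There is one attempt and no reset: what is moved stays moved. The work goes in short steps, Python scripts to look and compute and a shell command to move; the robot and the scene stay as the last step left them, time stands still between calls to the robot, and variables do not carry over. Pictures are saved under pics/ and viewed, at most 14 in all, crops included, and the job is handed in when it is done.

```bash
ls; mkdir -p pics
python3 - <<'E'
from bench import *
import cv2,numpy as np
print(read_state())
for n in("scene","side","wrist"):
    im,d=get_image(n); cv2.imwrite(f"pics/{n}0.png",im); np.save(f"pics/{n}0.npy",d); print(n,camera_model(n))
E
```

```text
pics
{'clock': 0.0, 'joints': array([-1.08140209e+00,  3.85572877e-01,  6.61623371e-03, -5.20480300e-04,
       -1.19397569e+00, -2.58586705e-01]), 'joint_vel': array([-0.00231792,  0.00095093, -0.00107914, -0.00097466, -0.00063687,
        0.00036801]), 'joint_efforts': array([-5.95526526e-04, -3.92289197e+01,  1.88396466e+01,  4.18595821e+00,
       -4.54831752e-03,  4.45875401e-06]), 'position': array([ 142.86036145, -607.85423567,  230.20477845]), 'ee_rot': array([-1.15052329e-01,  9.93358829e-01,  1.08254417e-03, -1.65016434e-04]), 'contact_force': array([ 0.73779019,  0.27253373, -0.18937572]), 'wrist_torque': array([ 0.03195237,  0.02169176, -0.02084071]), 'grasp_force': 0.0, 'gripper_width': 85.19292216216049}
scene {'K': array([[382.51081835,   0.        , 286.39625167],
       [  0.        , 382.51081835, 210.92984243],
       [  0.        ,   0.        ,   1.        ]]), 'rvec': array([ 0.82387548,  2.46177378, -1.18524243]), 'tvec': array([ 403.01173791, -175.62346667, 1164.5206854 ])}
side {'K': array([[524.9453531 ,   0.        , 275.11075138],
       [  0.        , 524.9453531 , 210.81172335],
       [  0.        ,   0.        ,   1.        ]]), 'rvec': array([ 0.51678176, -2.56839028,  1.35275046]), 'tvec': array([484.49071869, 146.10972239, 966.61645751])}
wrist {'K': array([[333.09890227,   0.        , 277.98843084],
       [  0.        , 333.09890227, 200.24033732],
       [  0.        ,   0.        ,   1.        ]]), 'hand_eye': array([[ 3.60309258e-04, -9.45230836e-01, -3.26402416e-01,
         8.45476349e+01],
       [ 9.99999405e-01,  4.57847245e-06,  1.09062100e-03,
         3.90517194e-01],
       [-1.02939418e-03, -3.26402615e-01,  9.45230275e-01,
        -1.42434515e+02],
       [ 0.00000000e+00,  0.00000000e+00,  0.00000000e+00,
         1.00000000e+00]])}
```

View pics/scene0.png

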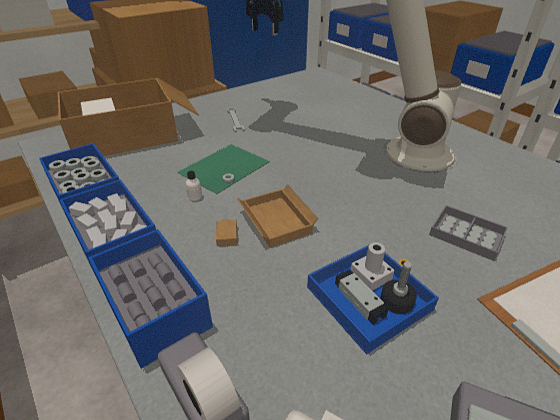

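View pics/side0.png

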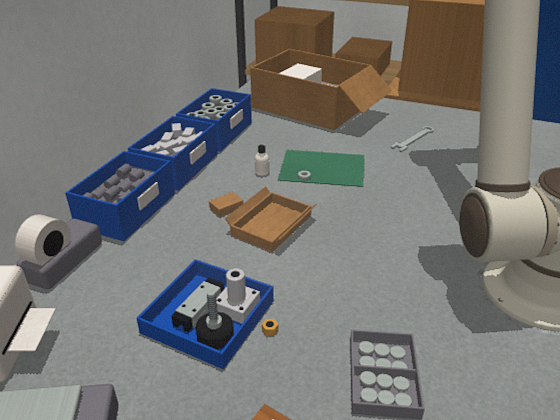

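Scene view: bin around (372,295) with foot (402,285), hub (376,255) and carriage (360,293); carton (278,215), mat (225,167), keybox (227,232), oiler (194,187), bearing (228,178). The side view agrees: hub (235,290), foot (213,320), nut (270,327) in front of the bin.

```bash
cat > h.py <<'E'
from bench import *
import cv2,numpy as np
from scipy.spatial.transform import Rotation as R
def pose(n,st=None):
    "R,t camera->world"
    m=camera_model(n)
    if n=="wrist":
        st=st or read_state(); T=np.eye(4); T[:3,:3]=R.from_quat(st["ee_rot"]).as_matrix(); T[:3,3]=st["position"]
        T=T@m["hand_eye"]; return m["K"],T[:3,:3],T[:3,3]
    r=R.from_rotvec(m["rvec"]).as_matrix(); return m["K"],r.T,-r.T@m["tvec"]
def ray(P,uv,z):
    K,r,t=P; uv=np.atleast_2d(uv).astype(float)
    d=np.c_[uv,np.ones(len(uv))]@np.linalg.inv(K).T@r.T
    return t+d*((z-t[2])/d[:,2])[:,None]
def proj(P,X):
    K,r,t=P; c=(np.atleast_2d(X)-t)@r@K.T; return c[:,:2]/c[:,2:]
def cloud(P,d):
    K,r,t=P; v,u=np.mgrid[:d.shape[0],:d.shape[1]]
    X=(np.stack([u,v,np.ones_like(u)],-1)@np.linalg.inv(K).T)*d[...,None]
    return X@r.T+t
def shot(n,name):
    st=read_state(); im,d=get_image(n); cv2.imwrite(f"pics/{name}.png",im)
    P=pose(n,st); np.savez(f"pics/{name}.npz",d=d,K=P[0],r=P[1],t=P[2]); return im,d,P
def rect(m,P,z,big=True):
    m=cv2.morphologyEx(m.astype(np.uint8),cv2.MORPH_CLOSE,np.ones((5,5)))
    c=max(cv2.findContours(m,cv2.RETR_EXTERNAL,cv2.CHAIN_APPROX_NONE)[0],key=cv2.contourArea)
    w=ray(P,cv2.convexHull(c)[:,0],z)[:,:2].astype(np.float32); return cv2.minAreaRect(w),c
E
python3 - <<'E'
from h import *
for n in("scene","side"):
    im=cv2.imread(f"pics/{n}0.png");d=np.load(f"pics/{n}0.npy");P=pose(n);X=cloud(P,d)
    h=cv2.cvtColor(im,cv2.COLOR_BGR2HSV)
    g=cv2.inRange(h,(50,80,40),(90,255,255)); print(n,"mat",rect(g,P,3)[0])
    b=cv2.inRange(h,(105,120,60),(125,255,255))
    roi=np.zeros_like(b)
    if n=="scene": roi[235:355,300:445]=1
    else: roi[255:370,130:280]=1
    print("bin",rect((b>0)&(roi>0),P,36)[0])
    pts={"scene":{"hub":(376,248,79),"foot":(405,264,98),"carriage":(362,294,31),"bearing":(228,178,13),"oiler":(192,175,75),"keybox":(227,228,22),"carton":(278,218,4)},"side":{"hub":(235,273,79),"foot":(212,287,98),"carriage":(201,300,31),"bearing":(305,174,13),"oiler":(262,149,75),"keybox":(226,202,22),"carton":(272,219,4),"nut":(270,326,16)}}[n]
    for k,(u,v,z) in pts.items(): print(k,ray(P,(u,v),z)[0].round(),X[v,u].round())
E
```

```text
scene mat ((516.3054809570312, -281.0244140625), (208.23776245117188, 158.70208740234375), 13.765412330627441)
bin ((541.6633911132812, 297.0359802246094), (184.26522827148438, 185.27171325683594), 85.85456085205078)
hub [488. 255.  79.] [494. 258.  85.]
foot [495. 324.  98.] [501. 327. 105.]
carriage [556. 292.  31.] [557. 293.  33.]
bearing [ 545. -208.   13.] [ 545. -207.   14.]
oiler [ 651. -186.   75.] [ 650. -191.   72.]
keybox [655. -23.  22.] [656. -21.  24.]
carton [531.  -1.   4.] [532.   1.   6.]
side mat ((513.7625732421875, -279.8680114746094), (208.0135498046875, 159.84820556640625), 14.017743110656738)
bin ((521.7044067382812, 303.55853271484375), (194.10281372070312, 182.95310974121094), 85.6392822265625)
hub [494. 250.  79.] [489. 258.  86.]
foot [502. 314.  98.] [542. 250.  30.]
carriage [543. 288.  31.] [543. 288.  32.]
bearing [ 536. -213.   13.] [ 540. -224.    6.]
oiler [ 639. -186.   75.] [ 644. -196.   69.]
keybox [652. -15.  22.] [652. -15.  22.]
carton [541. -17.   4.] [541. -18.   3.]
nut [415. 285.  16.] [414. 286.  18.]
```

```bash
cat >> h.py <<'E'
def go(x,y,z,psi=None):
    "print tool-axis shift (m) and turn about tool z to reach world TCP x,y,z with tool-y heading psi (deg from world y)"
    st=read_state(); r=R.from_quat(st["ee_rot"]); M=r.as_matrix()
    if psi is None: psi=np.degrees(np.arctan2(-M[0,1],M[1,1]))
    p=np.radians(psi); ty=[-np.sin(p),np.cos(p),0]; tz=[0,0,-1]; D=np.c_[np.cross(ty,tz),ty,tz]
    s=M.T@(np.array([x,y,z])-st["position"])/1000
    print("shift",s.round(4),"turn",(r.inv()*R.from_matrix(D)).as_rotvec().round(4),"pos",st["position"].round(1),"t",round(st["clock"],2))
E
python3 -c "
from h import *
go(515,-280,250,14)"
```

```text
shift [-0.4373  0.2343 -0.0192] turn [ 0.0017 -0.0001 -0.0136] pos [ 142.9 -608.   230.5] t 0.15
```

```bash
python3 -m handwheel '[[-0.437,0.234,-0.019,0,0,0,1],[-0.437,0.234,-0.019,0,0,0,1],[-0.437,0.234,-0.019,0,0,0,1],[-0.437,0.234,-0.019,0,0,0,1],[-0.437,0.234,-0.019,0,0,0,1],[-0.437,0.234,-0.019,0,0,0,1],[-0.437,0.234,-0.019,0,0,0,1],[-0.437,0.234,-0.019,0,0,0,1],[-0.437,0.234,-0.019,0,0,0,1],[-0.437,0.234,-0.019,0,0,0,1]]'
python3 - <<'E'
from h import *
im,d,P=shot("wrist","mat1")
h=cv2.cvtColor(im,cv2.COLOR_BGR2HSV); print(rect(cv2.inRange(h,(50,80,40),(90,255,255)),P,3)[0])
go(532,-8,290,4)
E
```

```text
clock: 1.4
position: [514.5, -280.4, 249.8]
ee_rot: [-0.115, 0.993, 0.0, -0.001]
contact_force: [0.5, -0.9, 0.3]
gripper_width: 85.2
grasp_force: 0.0
((514.9205932617188, -280.80267333984375), (208.49034118652344, 158.6595916748047), 13.975693702697754)
shift [-0.0797  0.2617 -0.0399] turn [ 0.0004 -0.0009  0.1603] pos [ 514.1 -281.   250. ] t 1.45
```

View pics/mat1.png

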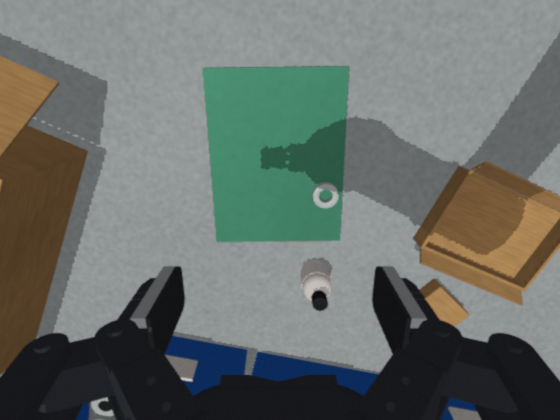

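The mat (corners about (205,68)–(340,241)) is centred at (515,-281) with yaw 14°. The bearing sits at (325,196), near the mat's +y far side, and the oiler at (317,292), beyond the mat.

```bash
python3 -m handwheel '[[-0.08,0.262,-0.04,0,0,0.16,1],[-0.08,0.262,-0.04,0,0,0.16,1],[-0.08,0.262,-0.04,0,0,0.16,1],[-0.08,0.262,-0.04,0,0,0.16,1],[-0.08,0.262,-0.04,0,0,0.16,1],[-0.08,0.262,-0.04,0,0,0.16,1],[-0.08,0.262,-0.04,0,0,0.16,1]]'
python3 - <<'E'
from h import *
im,d,P=shot("wrist","carton1")
X=cloud(P,d); h=cv2.cvtColor(im,cv2.COLOR_BGR2HSV)
br=cv2.inRange(h,(5,80,40),(25,255,255))
m=(br>0)&(np.hypot(X[...,0]-532,X[...,1]+8)<75)&(X[...,2]<9)&(d>0)
print(np.median(X[m],0),rect(m,P,4)[0])
go(528,300,270,-4)
E
```

```text
clock: 2.33
position: [532.3, -8.7, 290.2]
ee_rot: [-0.034, 0.999, -0.0, -0.0]
contact_force: [-0.2, 0.9, 0.1]
gripper_width: 85.6
grasp_force: 0.0
[534.38307309  -7.88289906   3.99910713] ((537.9818115234375, -4.9486083984375), (141.58470153808594, 97.84424591064453), 79.46131896972656)
shift [-0.0168  0.3084  0.02  ] turn [-0.0002 -0.0007  0.1383] pos [532.4  -8.9 290.1] t 2.38
```

View pics/carton1.png

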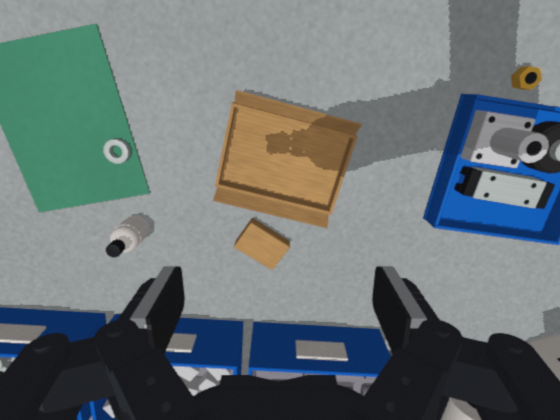

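The carton floor spans roughly (222,130)–(352,210) in the picture, with its long side tilted about -10°. The keybox is at (262,243), and the bin to the right is partly out of view.

```bash
python3 -m handwheel '[[-0.017,0.308,0.02,0,0,0.138,1],[-0.017,0.308,0.02,0,0,0.138,1],[-0.017,0.308,0.02,0,0,0.138,1],[-0.017,0.308,0.02,0,0,0.138,1],[-0.017,0.308,0.02,0,0,0.138,1],[-0.017,0.308,0.02,0,0,0.138,1],[-0.017,0.308,0.02,0,0,0.138,1],[-0.017,0.308,0.02,0,0,0.138,1]]'
python3 - <<'E'
from h import *
z=np.load("pics/carton1.npz"); P=(z["K"],z["r"],z["t"]); X=cloud(P,z["d"]); im=cv2.imread("pics/carton1.png")
br=cv2.inRange(cv2.cvtColor(im,cv2.COLOR_BGR2HSV),(5,80,40),(25,255,255))>0
near=np.hypot(X[...,0]-535,X[...,1]+8)<105
for lo,hi,zz in((2,9,4),(20,29,26)):
    m=br&near&(X[...,2]>lo)&(X[...,2]<hi)
    if zz==26: m&=np.hypot(X[...,0]-655,X[...,1]+18)>45
    w=X[m][:,:2].astype(np.float32); print(zz,m.sum(),cv2.minAreaRect(w),np.percentile(w,[1,99],axis=0).round())
im,d,P=shot("wrist","bin1"); X=cloud(P,d); h=cv2.cvtColor(im,cv2.COLOR_BGR2HSV)
b=cv2.inRange(h,(100,120,40),(125,255,255))>0
m=b&(X[...,2]>30)&(X[...,2]<42)&(np.hypot(X[...,0]-530,X[...,1]-300)<135)
print("binrim",cv2.minAreaRect(X[m][:,:2].astype(np.float32)))
near=np.hypot(X[...,0]-530,X[...,1]-300)<110
for k,lo,hi in(("foot",97,110),("hub",79,90)):
    m=near&(X[...,2]>lo)&(X[...,2]<hi); w=X[m]; print(k,m.sum(),w.mean(0).round(1),w.min(0).round(),w.max(0).round())
E
```

```text
clock: 3.38
position: [528.5, 299.4, 270.6]
ee_rot: [0.035, 0.999, -0.0, 0.0]
contact_force: [0.5, -0.3, 0.7]
gripper_width: 85.8
grasp_force: 0.0
4 8428 ((564.3787841796875, -5.9686279296875), (148.49366760253906, 150.2181854248047), 79.4652099609375) [[484. -76.]
 [594.  74.]]
26 2555 ((537.7530517578125, -0.478515625), (155.1457061767578, 120.28870391845703), 79.50247955322266) [[470. -83.]
 [604.  82.]]
binrim ((531.0977172851562, 291.5358581542969), (170.897216796875, 166.9348602294922), 85.6599349975586)
foot 183 [496.6 329.1 102.6] [490. 323.  97.] [503. 336. 105.]
hub 832 [491.  259.8  83.8] [475. 242.  79.] [507. 333.  89.]
```

View pics/bin1.png

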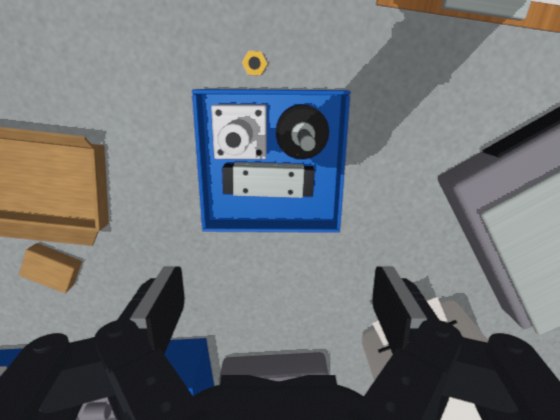

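Bin centre is about (531,291.5), yaw -4.3°. In the picture the hub is at (238,133), foot (302,132), carriage (268,180) and nut (255,63), so the hub is on the -y side. Next I go above the foot for a close look.

```bash
python3 -c "
from h import *
go(495,293,200,-4.34)"
```

```text
shift [ 0.033  -0.0088  0.0707] turn [0.0003 0.0004 0.0062] pos [528.5 299.5 270.8] t 3.42
```

```bash
python3 -m handwheel '[[0.033,-0.009,0.07,0,0,0.006,0],[0.033,-0.009,0.07,0,0,0.006,0],[0.033,-0.009,0.07,0,0,0.006,0],[0.033,-0.009,0.07,0,0,0.006,0]]'
python3 - <<'E'
from h import *
im,d,P=shot("wrist","bin2"); X=cloud(P,d); h=cv2.cvtColor(im,cv2.COLOR_BGR2HSV)
b=cv2.inRange(h,(100,120,40),(125,255,255))>0
m=b&(X[...,2]>31)&(X[...,2]<41)&(np.hypot(X[...,0]-530,X[...,1]-292)<130)
print("binrim",cv2.minAreaRect(X[m][:,:2].astype(np.float32)))
def seg(k,c,r,lo,hi):
    m=(np.hypot(X[...,0]-c[0],X[...,1]-c[1])<r)&(X[...,2]>lo)&(X[...,2]<hi)&(d>0); w=X[m]
    print(k,m.sum(),w.mean(0).round(1),"circ",cv2.minEnclosingCircle(w[:,:2].astype(np.float32)),"rect",cv2.minAreaRect(w[:,:2].astype(np.float32)))
seg("stud",(496,329),16,98,110); seg("hub",(491,257),26,81,90); seg("base",(491,257),60,30,36); 
seg("rubber",(496,329),36,28,36); seg("carriage",(550,290),30,28,35)
E
```

```text
clock: 3.92
position: [496.5, 295.5, 202.8]
ee_rot: [0.037, 0.999, 0.002, 0.002]
contact_force: [0.0, 0.3, 0.9]
gripper_width: 42.7
grasp_force: 0.0
binrim ((530.9247436523438, 291.50701904296875), (171.2354736328125, 166.9126434326172), 85.72492218017578)
stud 261 [496.1 329.  102.7] circ ((496.7126770019531, 329.2202453613281), 6.956242561340332) rect ((496.4577331542969, 329.26812744140625), (13.208761215209961, 13.357239723205566), 87.78231811523438)
hub 1089 [490.7 257.9  83.9] circ ((491.15814208984375, 257.83282470703125), 15.886740684509277) rect ((491.10137939453125, 257.8551940917969), (31.055538177490234, 30.8260555267334), 18.194353103637695)
base 4307 [491.9 263.6  32.8] circ ((491.07098388671875, 257.0223388671875), 59.927330017089844) rect ((498.22515869140625, 261.75592041015625), (108.40192413330078, 106.15644836425781), 85.64714813232422)
rubber 2172 [491.9 327.9  32.4] circ ((497.1038513183594, 329.15765380859375), 30.922855377197266) rect ((496.33514404296875, 328.97796630859375), (59.9144172668457, 61.08773422241211), 10.592174530029297)
carriage 1778 [551.1 289.9  31. ] circ ((550.0499267578125, 289.98468017578125), 29.98387336730957) rect ((546.3753051757812, 290.31158447265625), (59.806602478027344, 48.1922721862793), 83.69246673583984)
```

View pics/bin2.png

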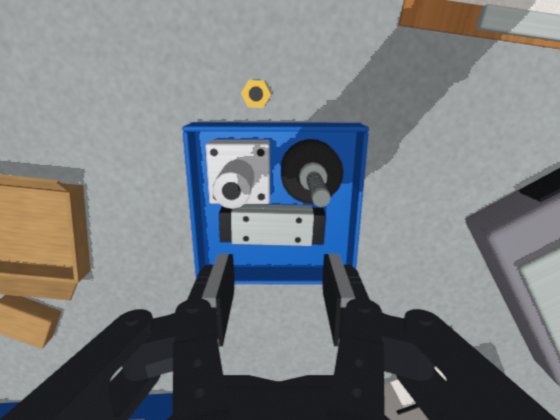

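Close view: stud tip (320,197), hub top (232,190), carriage (272,226), all clear. Measured stud (496.5,329.1) and hub (491.1,257.8).

```bash
python3 -c "
from h import *
go(496.5,329.1,130,-4.34)"
```

```text
shift [0.0025 0.0333 0.0727] turn [0.0033 0.0036 0.0025] pos [496.3 295.5 202.6] t 3.98
```

```bash
python3 -m handwheel '[[0.0025,0.0333,0.073,0.003,0.003,0.002,0],[0.0025,0.0333,0.073,0.003,0.003,0.002,0],[0.0025,0.0333,0.073,0.003,0.003,0.002,0],[0.0025,0.0333,0.073,0.003,0.003,0.002,0],[0.0025,0.0333,0.073,0.003,0.003,0.002,0]]'; python3 -c "
from h import *
go(496.5,329.1,58,-4.34)"
```

```text
clock: 4.6
position: [495.2, 328.0, 129.2]
ee_rot: [0.038, 0.999, -0.0, -0.0]
contact_force: [0.2, -0.2, 0.2]
gripper_width: 42.6
grasp_force: 0.0
shift [-0.0012  0.0012  0.0712] turn [-0.0005 -0.0007  0.0003] pos [495.2 328.  129.2] t 4.6
```

```bash
python3 -m handwheel '[[-0.001,0.001,0.03,0,0,0,0],[-0.001,0.001,0.055,0,0,0,0],[-0.001,0.001,0.071,0,0,0,0],[-0.001,0.001,0.071,0,0,0,0],[-0.001,0.001,0.071,0,0,0,0],[-0.001,0.001,0.071,0,0,0,-1],[-0.001,0.001,0.071,0,0,0,-1],[-0.001,0.001,0.071,0,0,0,-1],[-0.001,0.001,0.071,0,0,0,-1],[-0.001,0.001,0.071,0,0,0,-1]]'
```

```text
clock: 5.85
position: [495.8, 329.1, 57.4]
ee_rot: [0.037, 0.999, -0.001, -0.001]
contact_force: [-1.6, 0.1, 6.0]
gripper_width: 12.7
grasp_force: 58.7
```

```bash
python3 -m handwheel '[[0,0,-0.005,0,0,0,-1],[0,0,-0.02,0,0,0,-1],[0,0,-0.04,0,0,0,-1],[0,0,-0.06,0,0,0,-1],[0,0,-0.085,0,0,0,-1],[0,0,-0.085,0,0,0,-1],[0,0,-0.085,0,0,0,-1]]'; python3 -c "
from h import *
go(470,-308,142.4,-4.34)"
```

```text
clock: 6.72
position: [494.7, 328.1, 140.2]
ee_rot: [0.038, 0.999, -0.002, -0.003]
contact_force: [0.8, -0.7, -5.8]
gripper_width: 12.6
grasp_force: 58.6
shift [-2.360e-02 -6.361e-01  4.000e-04] turn [-0.0043 -0.005  -0.0001] pos [494.7 328.1 140.2] t 6.72
```

```bash
python3 -m handwheel '[[0,-0.01,0,0,0,0,-1],[-0.001,-0.03,0,0,0,0,-1],[-0.003,-0.06,0,0,0,0,-1],[-0.004,-0.1,0,0,0,0,-1],[-0.005,-0.145,0,0,0,0,-1],[-0.007,-0.19,0,0,0,0,-1],[-0.009,-0.235,0,0,0,0,-1],[-0.01,-0.28,0,0,0,0,-1],[-0.012,-0.325,0,0,0,0,-1],[-0.014,-0.37,0,0,0,0,-1]]'; python3 -m handwheel '[[-0.002,-0.045,0,0,0,0,-1],[-0.004,-0.09,0,0,0,0,-1],[-0.006,-0.135,0,0,0,0,-1],[-0.008,-0.18,0,0,0,0,-1],[-0.009,-0.215,0,0,0,0,-1],[-0.01,-0.24,0,0,0,0,-1],[-0.01,-0.257,0,0,0,0,-1],[-0.01,-0.266,0,0,0,0,-1],[-0.01,-0.266,0,0,0,0,-1],[-0.01,-0.266,0,0,0,0,-1]]';python3 -c "
from h import *
go(470,-308,56.4,-4.34)"
```

```text
clock: 7.98
position: [480.3, -43.8, 142.3]
ee_rot: [0.038, 0.999, -0.002, -0.002]
contact_force: [0.6, 0.4, -5.5]
gripper_width: 12.2
grasp_force: 58.6
clock: 9.22
position: [471.6, -306.6, 143.1]
ee_rot: [0.037, 0.999, -0.001, -0.002]
contact_force: [0.3, -1.2, -4.8]
gripper_width: 12.4
grasp_force: 58.7
shift [ 0.0012 -0.0013  0.0867] turn [-0.0027 -0.0032  0.0013] pos [ 471.6 -306.6  143.1] t 9.22
```

```bash
python3 -m handwheel '[[0,0,0.02,0,0,0,-1],[0,0,0.045,0,0,0,-1],[0,0,0.065,0,0,0,-1],[0,0,0.078,0,0,0,-1],[0,0,0.083,0,0,0,-1],[0,0,0.084,0,0,0,-1],[0,0,0.084,0,0,0,-1],[0,0,0.084,0,0,0,-1]]'; python3 -m handwheel '[[0,0,0.001,0,0,0,-1],[0,0,0.002,0,0,0,-1],[0,0,0.002,0,0,0,-1]]'
```

```text
clock: 10.22
position: [471.8, -307.7, 59.8]
ee_rot: [0.038, 0.999, -0.002, -0.001]
contact_force: [-0.1, -0.7, -4.2]
gripper_width: 12.7
grasp_force: 58.9
clock: 10.6
position: [471.3, -307.5, 57.0]
ee_rot: [0.038, 0.999, -0.001, -0.002]
contact_force: [0.3, 0.7, -4.4]
gripper_width: 12.5
grasp_force: 58.9
```

```bash
python3 -m handwheel '[[0,0,0.001,0,0,0,-1],[0,0,0.001,0,0,0,-1]]';python3 -m handwheel '[[0,0,0.001,0,0,0,-1],[0,0,0.001,0,0,0,-1]]'
```

```text
clock: 10.85
position: [471.3, -307.5, 56.0]
ee_rot: [0.038, 0.999, -0.001, -0.002]
contact_force: [0.7, 0.2, -3.7]
gripper_width: 12.6
grasp_force: 58.9
clock: 11.1
position: [471.5, -307.6, 55.4]
ee_rot: [0.038, 0.999, -0.002, -0.001]
contact_force: [0.0, -0.9, -1.9]
gripper_width: 12.2
grasp_force: 59.2
```

```bash
python3 -m handwheel '[[0,0,0.0005,0,0,0,-1],[0,0,0.0007,0,0,0,-1],[0,0,0.0007,0,0,0,0],[0,0,0.0007,0,0,0,0],[0,0,0.0007,0,0,0,0]]'; python3 -c "
from h import *;go(495,258,180)"
```

```text
clock: 11.72
position: [471.7, -307.6, 54.4]
ee_rot: [0.038, 0.999, -0.002, -0.001]
contact_force: [0.3, 0.5, -0.3]
gripper_width: 42.4
grasp_force: 0.0
shift [ 0.0195  0.5653 -0.1273] turn [-0.0031 -0.0025 -0.    ] pos [ 471.7 -307.6   54.4] t 11.72
```

```bash
python3 -m handwheel '[[0,0,-0.05,0,0,0,0],[0,0,-0.1,0,0,0,0],[0.003,0.06,-0.1,0,0,0,0],[0.006,0.12,-0.1,0,0,0,0],[0.008,0.18,-0.1,0,0,0,0.5],[0.01,0.24,-0.1,0,0,0,0.5],[0.012,0.3,-0.1,0,0,0,0.5],[0.014,0.36,-0.1,0,0,0,0.5],[0.017,0.42,-0.1,0,0,0,0.5],[0.02,0.48,-0.1,0,0,0,0.5]]'; python3 -c "
from h import *;go(491.1,257.8,120,-4.34)"
```

```text
clock: 12.98
position: [487.7, 175.0, 153.3]
ee_rot: [0.037, 0.999, -0.001, -0.001]
contact_force: [1.5, 0.4, -0.9]
gripper_width: 64.4
grasp_force: 0.0
shift [0.0027 0.0829 0.0331] turn [-0.0026 -0.0022  0.001 ] pos [487.7 175.  153.3] t 12.97
```

```bash
python3 -m handwheel '[[0.003,0.05,0.005,-0.002,-0.002,0,0.5],[0.003,0.083,0.02,-0.002,-0.002,0,0.5],[0.003,0.083,0.033,-0.002,-0.002,0,0.5],[0.003,0.083,0.033,-0.002,-0.002,0,0.5],[0.003,0.083,0.033,-0.002,-0.002,0,0.5],[0.003,0.083,0.033,-0.002,-0.002,0,0.5]]'; python3 -c "
from h import *;go(491.1,257.8,43,-4.34)"
```

```text
clock: 13.72
position: [491.4, 255.2, 120.6]
ee_rot: [0.038, 0.999, -0.0, -0.0]
contact_force: [-0.5, 0.6, -0.5]
gripper_width: 64.1
grasp_force: 0.0
shift [0.0005 0.0026 0.0776] turn [-0.0001  0.     -0.0006] pos [491.4 255.2 120.6] t 13.72
```

```bash
python3 -m handwheel '[[0,0.003,0.02,0,0,0,0.5],[0,0.003,0.045,0,0,0,0.5],[0,0.003,0.065,0,0,0,0.5],[0,0.003,0.077,0,0,0,0.5],[0,0.003,0.077,0,0,0,0.5],[0,0.003,0.077,0,0,0,0.5]]'
```

```text
clock: 14.48
position: [491.7, 259.0, 43.7]
ee_rot: [0.038, 0.999, 0.0, 0.0]
contact_force: [0.1, -0.2, 0.5]
gripper_width: 64.4
grasp_force: 0.0
```

```bash
python3 -m handwheel '[[0,-0.001,0,0,0,0,0.1],[0,-0.001,0,0,0,0,-0.1],[0,-0.001,0,0,0,0,-1],[0,-0.001,0,0,0,0,-1],[0,-0.001,0,0,0,0,-1],[0,-0.001,0,0,0,0,-1]]'; python3 -m handwheel '[[0,0,-0.005,0,0,0,-1],[0,0,-0.02,0,0,0,-1],[0,0,-0.04,0,0,0,-1],[0,0,-0.06,0,0,0,-1],[0,0,-0.085,0,0,0,-1],[0,0,-0.085,0,0,0,-1],[0,0,-0.085,0,0,0,-1]]'; python3 -c "
from h import *
go(570,-293,128,-4.34)"
```

```text
clock: 15.22
position: [491.2, 257.7, 43.5]
ee_rot: [0.038, 0.999, -0.0, -0.0]
contact_force: [-0.9, -1.3, 6.0]
gripper_width: 30.6
grasp_force: 59.2
clock: 16.1
position: [490.2, 257.3, 126.9]
ee_rot: [0.038, 0.999, -0.001, -0.001]
contact_force: [-0.2, -0.2, -5.5]
gripper_width: 30.6
grasp_force: 60.2
shift [-1.212e-01 -5.427e-01 -5.000e-04] turn [-0.0019 -0.0029 -0.0001] pos [490.2 257.3 126.9] t 16.1
```

```bash
python3 -m handwheel '[[-0.002,-0.01,0,0,0,0,-1],[-0.006,-0.03,0,0,0,0,-1],[-0.013,-0.06,0,0,0,0,-1],[-0.022,-0.1,0,0,0,0,-1],[-0.032,-0.145,0,0,0,0,-1],[-0.042,-0.19,0,0,0,0,-1],[-0.052,-0.235,0,0,0,0,-1],[-0.062,-0.28,0,0,0,0,-1],[-0.072,-0.325,0,0,0,0,-1],[-0.082,-0.37,0,0,0,0,-1]]'; python3 -m handwheel '[[-0.01,-0.045,0,0,0,0,-1],[-0.02,-0.085,0,0,0,0,-1],[-0.028,-0.12,0,0,0,0,-1],[-0.034,-0.148,0,0,0,0,-1],[-0.038,-0.166,0,0,0,0,-1],[-0.039,-0.173,0,0,0,0,-1],[-0.039,-0.173,0,0,0,0,-1],[-0.039,-0.173,0,0,0,0,-1]]';python3 -c "
from h import *
go(570,-293,41.5,-4.34)"
```

```text
clock: 17.35
position: [544.1, -120.1, 127.7]
ee_rot: [0.038, 0.999, -0.001, -0.001]
contact_force: [0.5, 1.5, -5.1]
gripper_width: 30.9
grasp_force: 60.2
clock: 18.35
position: [570.9, -291.8, 128.2]
ee_rot: [0.037, 0.999, -0.0, -0.001]
contact_force: [-0.1, 0.5, -4.9]
gripper_width: 30.6
grasp_force: 60.1
shift [ 0.0006 -0.0012  0.0867] turn [-0.0006 -0.0014  0.0015] pos [ 570.9 -291.8  128.2] t 18.35
```

```bash
python3 -m handwheel '[[0,0,0.02,0,0,0,-1],[0,0,0.045,0,0,0,-1],[0,0,0.065,0,0,0,-1],[0,0,0.078,0,0,0,-1],[0,0,0.083,0,0,0,-1],[0,0,0.085,0,0,0,-1],[0,0,0.085,0,0,0,-1],[0,0,0.085,0,0,0,-1]]'; python3 -m handwheel '[[0,0,0.001,0,0,0,-1],[0,0,0.001,0,0,0,-1]]'; python3 -m handwheel '[[0,0,0.001,0,0,0,-1],[0,0,0.001,0,0,0,-1]]'
```

```text
clock: 19.35
position: [571.3, -293.0, 44.0]
ee_rot: [0.038, 0.999, -0.001, 0.0]
contact_force: [0.7, 0.3, -4.4]
gripper_width: 30.9
grasp_force: 60.1
clock: 19.6
position: [570.9, -292.8, 42.3]
ee_rot: [0.038, 0.999, -0.0, -0.0]
contact_force: [-0.3, 0.6, -5.1]
gripper_width: 30.4
grasp_force: 60.1
clock: 19.85
position: [571.0, -292.9, 41.6]
ee_rot: [0.038, 0.999, -0.001, -0.0]
contact_force: [-1.2, -0.0, -2.8]
gripper_width: 30.6
grasp_force: 60.5
```

```bash
python3 -m handwheel '[[0,0,0.0007,0,0,0,-1],[0,0,0.0007,0,0,0,-1],[0,0,0.0007,0,0,0,0.2],[0,0,0.0007,0,0,0,0.5],[0,0,0.0007,0,0,0,0.5]]'; python3 -m handwheel '[[0,0,-0.05,0,0,0,0.5],[0,0,-0.11,0,0,0,0.5],[0,0,-0.15,0,0,0,0.5],[0,0,-0.15,0,0,0,0.5],[0,0,-0.15,0,0,0,0.5]]'
python3 - <<'E'
from h import *
im,d,P=shot("wrist","mat2")
go(550,290,200,-94.3); go(550,290,200,85.7)
print(read_state()["joints"])
E
```

```text
clock: 20.48
position: [571.2, -292.9, 40.6]
ee_rot: [0.038, 0.999, -0.001, -0.0]
contact_force: [0.3, -0.8, 0.4]
gripper_width: 64.0
grasp_force: 0.0
clock: 21.1
position: [570.6, -292.4, 189.9]
ee_rot: [0.038, 0.999, -0.0, -0.001]
contact_force: [0.3, 0.1, -0.1]
gripper_width: 64.1
grasp_force: 0.0
shift [ 0.0642  0.5792 -0.0108] turn [-0.0028 -0.0025  1.5704] pos [ 570.3 -292.4  189.1] t 21.15
shift [ 0.0642  0.5792 -0.0108] turn [ 0.0025 -0.0028 -1.5712] pos [ 570.3 -292.4  189.1] t 21.15
[-2.21423531e-01  4.42941292e-01 -9.18858070e-03  6.93818197e-04
 -1.12197970e+00 -1.42512488e+00]
```

View pics/mat2.png

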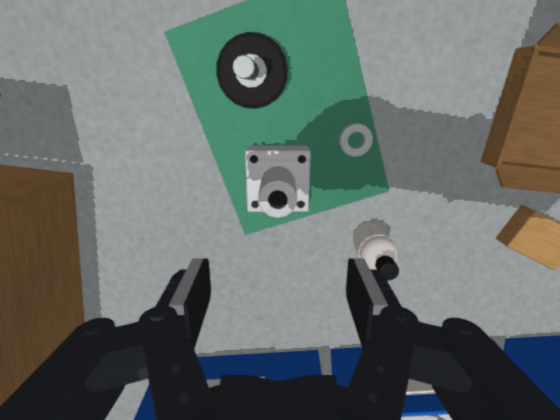

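Foot (252,70) and hub (277,185) stand upright on the mat; bearing (357,140) and oiler (378,255) are untouched. Now the carriage.

```bash
python3 -m handwheel '[[0.007,0.06,-0.01,0,0,-0.17,0.5],[0.014,0.12,-0.01,0,0,-0.34,0.5],[0.021,0.18,-0.01,0,0,-0.51,0.5],[0.028,0.24,-0.01,0,0,-0.68,0.5],[0.035,0.3,-0.01,0,0,-0.85,0.5],[0.04,0.36,-0.01,0,0,-1.02,0.5],[0.047,0.42,-0.01,0,0,-1.19,0.5],[0.054,0.48,-0.01,0,0,-1.36,0.5],[0.06,0.54,-0.01,0,0,-1.53,0.5],[0.064,0.579,-0.01,0,0,-1.571,0.5]]'; python3 -m handwheel '[[0,0,0,0,0,0,0.5],[0,0,0,0,0,0,0.5],[0,0,0,0,0,0,0.5]]'
python3 - <<'E'
from h import *
im,d,P=shot("wrist","car1"); X=cloud(P,d)
h=cv2.cvtColor(im,cv2.COLOR_BGR2HSV); b=cv2.inRange(h,(100,120,40),(125,255,255))>0
y=np.radians(-4.3); B=(X[...,:2]-[531,291.5])@np.array([[np.cos(y),-np.sin(y)],[np.sin(y),np.cos(y)]])
m=(abs(B[...,0])<74)&(abs(B[...,1])<76)&(X[...,2]>26)&(X[...,2]<36)&(d>0)&~b
w=X[m][:,:2].astype(np.float32); print(m.sum(),cv2.minAreaRect(w),np.percentile(B[m],[2,98],axis=0))
m=b&(X[...,2]>31)&(X[...,2]<41)&(np.hypot(X[...,0]-530,X[...,1]-292)<130)
print("bin",cv2.minAreaRect(X[m][:,:2].astype(np.float32)))
go(550,290,60,85.7); print(read_state()["joints"])
E
```

```text
clock: 22.4
position: [549.8, 291.8, 197.9]
ee_rot: [-0.682, 0.732, 0.0, -0.002]
contact_force: [0.7, 0.5, 1.2]
gripper_width: 63.9
grasp_force: 0.0
clock: 22.78
position: [550.7, 288.2, 199.6]
ee_rot: [-0.68, 0.734, 0.0, -0.001]
contact_force: [0.3, -0.3, 0.7]
gripper_width: 63.9
grasp_force: 0.0
3971 ((552.1199951171875, 285.5887756347656), (108.85723876953125, 35.75615310668945), 84.49706268310547) [[  4.53880515 -56.61087359]
 [ 38.81618989  46.4812826 ]]
bin ((531.1558227539062, 291.0549011230469), (170.94921875, 167.37786865234375), 85.67572021484375)
shift [-0.0019  0.0008  0.1399] turn [ 0.0014 -0.0015 -0.0016] pos [550.8 288.2 199.9] t 22.82
[ 7.41994932e-01  4.02463065e-01 -4.57455628e-02 -8.65389742e-06
 -1.12465098e+00 -8.18613562e-01]
```

View pics/car1.png

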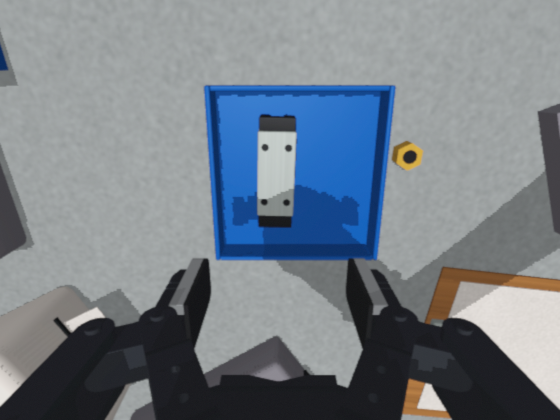

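Only the carriage is left in the bin, from (277,115) to (275,226), centred at (552.1,285.6). Its axis is at 84.5°.

```bash
python3 -c "
from h import *
go(552.1,285.6,60,84.5)"
```

```text
shift [ 0.0023 -0.0017  0.1399] turn [ 0.0014 -0.0015  0.0194] pos [550.8 288.2 199.9] t 22.82
```

```bash
python3 -m handwheel '[[0.002,-0.002,0.05,0.001,-0.001,0.019,0.5],[0.002,-0.002,0.1,0.001,-0.001,0.019,0.5],[0.002,-0.002,0.14,0.001,-0.001,0.019,0.5],[0.002,-0.002,0.14,0.001,-0.001,0.019,0.5],[0.002,-0.002,0.14,0.001,-0.001,0.019,0.5],[0.002,-0.002,0.14,0.001,-0.001,0.019,0.5]]'; python3 -c "
from h import *
go(552.1,285.6,9,84.5)"
```

```text
clock: 23.58
position: [553.8, 288.0, 62.6]
ee_rot: [-0.673, 0.74, -0.0, 0.002]
contact_force: [-0.9, 0.2, 0.3]
gripper_width: 63.8
grasp_force: 0.0
shift [0.0027 0.0016 0.0535] turn [-0.0034  0.0032  0.002 ] pos [553.8 288.   62.6] t 23.57
```

```bash
python3 -m handwheel '[[0.001,0.001,0.015,-0.002,0.002,0.001,0.5],[0.001,0.001,0.03,-0.002,0.002,0.001,0.5],[0.001,0.001,0.04,-0.002,0.002,0.001,0.5],[0.001,0.001,0.04,-0.002,0.002,0.001,0.5],[0.001,0.001,0.04,-0.002,0.002,0.001,0.5]]'; python3 -c "
from h import *
go(552.1,285.6,9,84.5)"
```

```text
clock: 24.2
position: [551.6, 286.5, 20.1]
ee_rot: [-0.673, 0.74, -0.0, -0.001]
contact_force: [0.2, 0.6, 0.2]
gripper_width: 64.0
grasp_force: 0.0
shift [ 0.0008 -0.0006  0.0111] turn [ 0.0017 -0.002   0.0012] pos [551.6 286.5  20.1] t 24.2
```

```bash
python3 -m handwheel '[[0.001,-0.0005,0.006,0,0,0,0.5],[0.001,-0.0005,0.011,0,0,0,0.5],[0.001,-0.0005,0.011,0,0,0,0.1],[0.001,-0.0005,0.011,0,0,0,-1],[0.001,-0.0005,0.011,0,0,0,-1],[0.001,-0.0005,0.011,0,0,0,-1],[0.001,-0.0005,0.011,0,0,0,-1],[0.001,-0.0005,0.011,0,0,0,-1]]'
```

```text
clock: 25.2
position: [551.9, 285.4, 9.3]
ee_rot: [-0.673, 0.74, 0.0, -0.001]
contact_force: [-1.3, -0.7, 2.3]
gripper_width: 34.5
grasp_force: 61.4
```

```bash
python3 -m handwheel '[[0,0,-0.005,0,0,0,-1],[0,0,-0.02,0,0,0,-1],[0,0,-0.045,0,0,0,-1],[0,0,-0.075,0,0,0,-1],[0,0,-0.1,0,0,0,-1],[0,0,-0.1,0,0,0,-1],[0,0,-0.1,0,0,0,-1]]'
python3 - <<'E'
from h import *
z=np.load("pics/carton1.npz"); P=(z["K"],z["r"],z["t"]); X=cloud(P,z["d"]); im=cv2.imread("pics/carton1.png")
br=cv2.inRange(cv2.cvtColor(im,cv2.COLOR_BGR2HSV),(5,80,40),(25,255,255))>0
y=np.radians(-10.5); B=(X[...,:2]-[536,-6])@np.array([[np.cos(y),-np.sin(y)],[np.sin(y),np.cos(y)]])
ok=br&(z["d"]>0)&(abs(B[...,0])<75)&(abs(B[...,1])<90)
f=ok&(X[...,2]>2)&(X[...,2]<7)
_,l,s,c=cv2.connectedComponentsWithStats(f.astype(np.uint8)); k=1+s[1:,4].argmax(); f=l==k
print("floor",f.sum(),np.percentile(B[f],[.5,99.5],axis=0),cv2.minAreaRect(X[f][:,:2].astype(np.float32)))
for lo,hi in((22,29),(34,45)):
    r=ok&(X[...,2]>lo)&(X[...,2]<hi)
    print(lo,r.sum(),np.percentile(B[r],[1,99],axis=0)); 
    for yy in(-1,1):
        q=B[r&(B[...,1]*yy>68)&(abs(B[...,0])<45)]; print(" yside",len(q),np.percentile(q,[5,95],axis=0)[:,1] if len(q) else 0)
go(536,-6,110,79.5)
E
```

```text
clock: 26.08
position: [550.8, 284.8, 107.8]
ee_rot: [-0.672, 0.74, 0.001, -0.003]
contact_force: [0.3, -0.3, -5.4]
gripper_width: 34.7
grasp_force: 60.9
floor 8300 [[-46.73906019 -68.50532246]
 [ 48.96468668  78.97825514]] ((538.043701171875, -1.0748062133789062), (148.48651123046875, 96.64632415771484), 79.4652099609375)
22 2439 [[-58.40336256 -71.43768077]
 [ 58.30945166  82.62176188]]
 yside 199 [-71.56468703 -68.79741327]
 yside 268 [78.95271943 82.83502451]
34 1186 [[-68.62637745 -66.79036364]
 [ 66.55246923  78.16267107]]
 yside 0 0
 yside 0 0
shift [ 0.2909 -0.013  -0.0013] turn [ 0.0043 -0.0036  0.0875] pos [550.8 284.8 107.8] t 26.07
```

```bash
python3 -c "
from h import *
go(537.5,-0.8,108,79.5)"; python3 -m handwheel '[[0.01,-0.001,0,0,0,0.005,-1],[0.03,-0.001,0,0,0,0.01,-1],[0.065,-0.003,0,0,0,0.02,-1],[0.105,-0.005,0,0,0,0.035,-1],[0.145,-0.006,0,0,0,0.05,-1],[0.185,-0.008,0,0,0,0.06,-1],[0.22,-0.01,0,0,0,0.07,-1],[0.25,-0.011,0,0,0,0.08,-1],[0.27,-0.012,0,0,0,0.087,-1],[0.28,-0.013,0,0,0,0.087,-1]]'; python3 -m handwheel '[[0.004,0,0,0,0,0,-1],[0.004,0,0,0,0,0,-1],[0.004,0,0,0,0,0,-1]]';  python3 -c "
from h import *
go(537.5,-0.8,30,79.5)"
```

```text
shift [ 0.2855 -0.014   0.0007] turn [ 0.0043 -0.0036  0.0875] pos [550.8 284.8 107.8] t 26.07
clock: 27.32
position: [537.9, 4.0, 109.5]
ee_rot: [-0.639, 0.769, 0.0, -0.002]
contact_force: [1.3, 0.6, -5.8]
gripper_width: 34.8
grasp_force: 60.8
clock: 27.7
position: [537.8, 2.2, 109.6]
ee_rot: [-0.64, 0.768, -0.0, -0.001]
contact_force: [1.1, 0.6, -5.6]
gripper_width: 34.8
grasp_force: 60.8
shift [ 0.0029 -0.0004  0.0796] turn [ 0.0016 -0.002   0.0023] pos [537.8   2.2 109.6] t 27.7
```

```bash
python3 -m handwheel '[[0.003,0,0.02,0.001,-0.001,0.002,-1],[0.003,0,0.045,0.001,-0.001,0.002,-1],[0.003,0,0.07,0.001,-0.001,0.002,-1],[0.003,0,0.088,0.001,-0.001,0.002,-1],[0.003,0,0.095,0.001,-0.001,0.002,-1],[0.003,0,0.097,0.001,-0.001,0.002,-1],[0.003,0,0.097,0.001,-0.001,0.002,-1],[0.003,0,0.097,0.001,-0.001,0.002,-1]]';  python3 -c "
from h import *
go(537.5,-0.8,8.3,79.5)"
```

```text
clock: 28.7
position: [537.4, -1.4, 13.4]
ee_rot: [-0.639, 0.769, -0.0, 0.0]
contact_force: [-0.4, 0.1, -5.6]
gripper_width: 34.9
grasp_force: 60.7
shift [-0.0006  0.0001  0.0051] turn [-0.0008 -0.0005 -0.0005] pos [537.4  -1.4  13.4] t 28.7
```

```bash
python3 -m handwheel '[[0,0,0.002,0,0,0,-1],[0,0,0.003,0,0,0,-1],[0,0,0.003,0,0,0,-1]]';python3 -m handwheel '[[0,0,0.001,0,0,0,-1],[0,0,0.001,0,0,0,-1]]'; python3 -m handwheel '[[0,0,0.001,0,0,0,-1],[0,0,0.001,0,0,0,-1]]'
```

```text
clock: 29.08
position: [536.8, -1.6, 9.5]
ee_rot: [-0.639, 0.769, -0.0, -0.001]
contact_force: [-0.5, -0.1, -6.2]
gripper_width: 34.6
grasp_force: 60.7
clock: 29.32
position: [536.8, -1.6, 8.5]
ee_rot: [-0.639, 0.769, -0.0, -0.001]
contact_force: [0.5, -0.2, -5.7]
gripper_width: 34.9
grasp_force: 60.7
clock: 29.58
position: [536.9, -1.6, 8.3]
ee_rot: [-0.639, 0.769, -0.0, -0.001]
contact_force: [-1.8, -0.4, 2.0]
gripper_width: 34.6
grasp_force: 61.9
```

```bash
python3 -m handwheel '[[0,0,0,0,0,0,0],[0,0,0,0,0,0,0.15],[0,0,0,0,0,0,0.15],[0,0,-0.02,0,0,0,0.15],[0,0,-0.06,0,0,0,0.15],[0,0,-0.12,0,0,0,0.15],[0,0,-0.17,0,0,0,0.15],[0,0,-0.19,0,0,0,0.15],[0,0,-0.19,0,0,0,0.15],[0,0,-0.19,0,0,0,0.15]]'
python3 - <<'E'
from h import *
im,d,P=shot("wrist","car2"); X=cloud(P,d)
y=np.radians(-10.5); B=(X[...,:2]-[537.5,-.8])@np.array([[np.cos(y),-np.sin(y)],[np.sin(y),np.cos(y)]])
h=cv2.cvtColor(im,cv2.COLOR_BGR2HSV); br=(h[...,1]>80)&(h[...,0]<30)
m=(d>0)&(abs(B[...,0])<40)&(abs(B[...,1])<70)&(X[...,2]>24)&(X[...,2]<36)
print(m.sum(),cv2.minAreaRect(X[m][:,:2].astype(np.float32)),np.median(X[m][:,2]),np.percentile(B[m],[2,98],axis=0))
f=(d>0)&(abs(B[...,0])<60)&(abs(B[...,1])<85)&(X[...,2]<8)&(X[...,2]>2.2)&br
_,l,s,c=cv2.connectedComponentsWithStats(f.astype(np.uint8)); f=l==1+s[1:,4].argmax()
print(cv2.minAreaRect(X[f][:,:2].astype(np.float32)))
go(571.1,-292.9,120,-4.3)
E
```

```text
clock: 30.82
position: [536.2, -1.5, 196.2]
ee_rot: [-0.639, 0.769, 0.001, -0.002]
contact_force: [-1.1, -0.3, -0.6]
gripper_width: 48.9
grasp_force: 0.0
4076 ((536.8342895507812, -0.7855758666992188), (109.57296752929688, 35.99505615234375), 79.1953125) 29.749501845332446 [[-17.68969207 -53.31492748]
 [ 16.31185647  51.72834464]]
((537.1910400390625, 0.8064422607421875), (148.10049438476562, 98.48648071289062), 79.42838287353516)
shift [ 0.2798 -0.0881  0.0762] turn [ 0.0015 -0.0047  1.4616] pos [536.1  -1.6 195.9] t 30.88
```

View pics/car2.png

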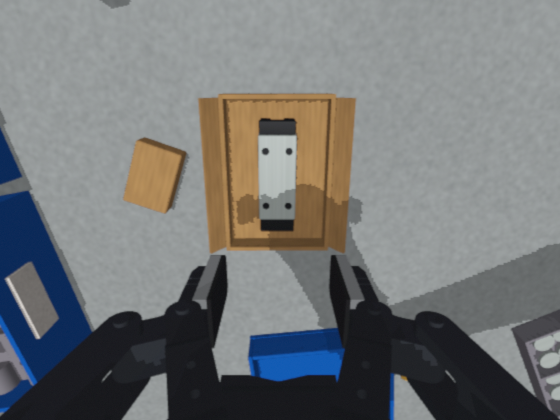

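The carriage lies centred in the carton, from (278,120) to (277,230), within about 1–2 mm and parallel to it. The keybox is untouched. Back to the hub.

```bash
python3 -m handwheel '[[0.035,-0.011,0,0,0,0.17,0.5],[0.07,-0.022,0,0,0,0.34,0.5],[0.105,-0.033,0,0,0,0.51,0.5],[0.14,-0.044,0.01,0,0,0.68,0.5],[0.175,-0.055,0.02,0,0,0.85,0.5],[0.21,-0.066,0.03,0,0,1.02,0.5],[0.245,-0.077,0.04,0,0,1.19,0.5],[0.28,-0.088,0.06,0,0,1.36,0.5],[0.28,-0.088,0.076,0,0,1.462,0.5],[0.28,-0.088,0.076,0,0,1.462,0.5]]'; python3 -m handwheel '[[0,0,0,0,0,0,0.5],[0,0,0,0,0,0,0.5]]';  python3 -c "
from h import *
go(571.1,-292.9,41.5,-4.36)"
```

```text
clock: 32.12
position: [570.3, -292.8, 118.3]
ee_rot: [0.038, 0.999, 0.0, -0.004]
contact_force: [-0.1, -0.5, -0.4]
gripper_width: 64.1
grasp_force: 0.0
clock: 32.38
position: [572.8, -292.5, 122.6]
ee_rot: [0.037, 0.999, -0.001, 0.0]
contact_force: [0.3, -0.2, -0.1]
gripper_width: 63.9
grasp_force: 0.0
shift [ 0.0017 -0.0004  0.0811] turn [-0.0014  0.0004  0.0026] pos [ 572.8 -292.5  122.6] t 32.38
```

```bash
python3 -m handwheel '[[0.001,0,0.02,-0.001,0,0.002,0.5],[0.001,0,0.045,-0.001,0,0.002,0.5],[0.001,0,0.065,-0.001,0,0.002,0.5],[0.001,0,0.08,-0.001,0,0.002,0.5],[0.001,0,0.08,-0.001,0,0.002,0.5],[0.001,0,0.08,-0.001,0,0.002,0.5]]';  python3 -c "
from h import *
go(571.1,-292.9,41.5,-4.36)"
```

```text
clock: 33.12
position: [571.9, -293.0, 42.8]
ee_rot: [0.038, 0.999, -0.0, 0.0]
contact_force: [0.0, -0.6, 0.8]
gripper_width: 64.0
grasp_force: 0.0
shift [0.0008 0.0001 0.0013] turn [-0.0007  0.0008 -0.0005] pos [ 571.9 -293.    42.8] t 33.12
```

```bash
python3 -m handwheel '[[0.001,0,0.001,0,0,0,0.1],[0.001,0,0.001,0,0,0,-0.1],[0.001,0,0.001,0,0,0,-1],[0.001,0,0.001,0,0,0,-1],[0.001,0,0.001,0,0,0,-1],[0.001,0,0.001,0,0,0,-1]]'; python3 -m handwheel '[[0,0,-0.005,0,0,0,-1],[0,0,-0.02,0,0,0,-1],[0,0,-0.04,0,0,0,-1],[0,0,-0.06,0,0,0,-1],[0,0,-0.085,0,0,0,-1],[0,0,-0.085,0,0,0,-1],[0,0,-0.085,0,0,0,-1]]'; python3 -c "
from h import *
go(491.2,257.7,127,-4.3)"
```

```text
clock: 33.88
position: [570.4, -293.1, 41.5]
ee_rot: [0.039, 0.999, -0.0, -0.0]
contact_force: [-0.8, 0.2, 5.4]
gripper_width: 30.7
grasp_force: 59.9
clock: 34.75
position: [569.3, -292.2, 124.6]
ee_rot: [0.039, 0.999, 0.001, -0.002]
contact_force: [-0.3, -0.2, -6.2]
gripper_width: 31.0
grasp_force: 59.9
shift [ 0.1206  0.5422 -0.0014] turn [ 0.0012 -0.0031 -0.0027] pos [ 569.3 -292.2  124.6] t 34.75
```

```bash
python3 -m handwheel '[[0.002,0.01,0,0,0,0,-1],[0.006,0.03,0,0,0,0,-1],[0.013,0.06,0,0,0,0,-1],[0.022,0.1,0,0,0,0,-1],[0.032,0.145,0,0,0,0,-1],[0.042,0.19,0,0,0,0,-1],[0.052,0.235,0,0,0,0,-1],[0.062,0.28,0,0,0,0,-1],[0.072,0.325,0,0,0,0,-1],[0.082,0.37,0,0,0,0,-1]]'; python3 -m handwheel '[[0.01,0.045,0,0,0,0,-1],[0.02,0.085,0,0,0,0,-1],[0.028,0.12,0,0,0,0,-1],[0.034,0.148,0,0,0,0,-1],[0.038,0.166,0,0,0,-0.002,-1],[0.039,0.172,0,0,0,-0.002,-1],[0.039,0.172,0,0,0,-0.002,-1],[0.039,0.172,0,0,0,-0.002,-1],[0.039,0.172,0,0,0,-0.002,-1]]';python3 -c "
from h import *
go(490.7,257.7,60,-4.3)"
```

```text
clock: 36.0
position: [515.7, 84.8, 125.9]
ee_rot: [0.038, 0.999, 0.0, -0.0]
contact_force: [1.7, 1.1, -6.2]
gripper_width: 31.0
grasp_force: 60.1
clock: 37.12
position: [491.5, 256.1, 125.9]
ee_rot: [0.038, 0.999, -0.0, -0.001]
contact_force: [0.1, -0.2, -4.6]
gripper_width: 30.6
grasp_force: 60.2
shift [0.0009 0.0016 0.0659] turn [-0.0003 -0.0011 -0.0014] pos [491.5 256.1 125.9] t 37.12
```

```bash
python3 -m handwheel '[[0.001,0.0015,0.02,0,0,-0.001,-1],[0.001,0.0015,0.045,0,0,-0.001,-1],[0.001,0.0015,0.063,0,0,-0.001,-1],[0.001,0.0015,0.073,0,0,-0.001,-1],[0.001,0.0015,0.076,0,0,-0.001,-1],[0.001,0.0015,0.076,0,0,-0.001,-1],[0.001,0.0015,0.076,0,0,-0.001,-1]]'; python3 -c "
from h import *
go(490.7,257.7,43.5,-4.3)"
```

```text
clock: 38.0
position: [490.9, 258.8, 50.7]
ee_rot: [0.037, 0.999, 0.001, 0.0]
contact_force: [1.1, -0.5, -5.8]
gripper_width: 30.4
grasp_force: 60.3
shift [ 0.0002 -0.0012  0.0072] turn [0.0011 0.0003 0.001 ] pos [490.9 258.8  50.7] t 38.0
```

```bash
python3 -m handwheel '[[0,-0.001,0.003,0,0,0,-1],[0,-0.001,0.005,0,0,0,-1],[0,-0.001,0.005,0,0,0,-1],[0,-0.001,0.005,0,0,0,-1]]'; python3 -m handwheel '[[0,0,0.001,0,0,0,-1],[0,0,0.001,0,0,0,-1]]'; python3 -m handwheel '[[0,0,0.001,0,0,0,-1],[0,0,0.001,0,0,0,-1]]'
```

```text
clock: 38.5
position: [490.4, 257.5, 44.9]
ee_rot: [0.037, 0.999, -0.0, -0.0]
contact_force: [-0.3, -0.1, -4.8]
gripper_width: 31.1
grasp_force: 60.3
clock: 38.75
position: [490.3, 257.5, 43.8]
ee_rot: [0.037, 0.999, -0.0, -0.001]
contact_force: [-0.0, -0.3, -4.8]
gripper_width: 30.9
grasp_force: 60.3
clock: 39.0
position: [490.4, 257.5, 43.5]
ee_rot: [0.037, 0.999, 0.0, -0.0]
contact_force: [-2.9, -1.4, 0.2]
gripper_width: 30.7
grasp_force: 61.0
```

Contact; release and look from the same height as before.

```bash
python3 -m handwheel '[[0,0,0,0,0,0,0.2],[0,0,0,0,0,0,0.5],[0,0,0,0,0,0,0.5],[0,0,-0.04,0,0,0,0.5],[0,0,-0.1,0,0,0,0.5],[0,0.037,-0.157,0,0,0,0],[0,0.037,-0.157,0,0,0,0],[0,0.037,-0.157,0,0,0,0],[0,0.037,-0.157,0,0,0,0],[0,0.037,-0.157,0,0,0,0]]'
python3 - <<'E'
from h import *
im3,d3,P3=shot("wrist","bin3"); z=np.load("pics/bin2.npz")
for n,im,d,P in(("before",cv2.imread("pics/bin2.png"),z["d"],(z["K"],z["r"],z["t"])),("now",im3,d3,P3)):
    X=cloud(P,d); h=cv2.cvtColor(im,cv2.COLOR_BGR2HSV); b=cv2.inRange(h,(100,120,40),(125,255,255))>0
    m=b&(X[...,2]>31)&(X[...,2]<41)&(np.hypot(X[...,0]-530,X[...,1]-292)<130)
    print(n,"bin",cv2.minAreaRect(X[m][:,:2].astype(np.float32)))
    m=(np.hypot(X[...,0]-491,X[...,1]-257.5)<26)&(X[...,2]>81)&(X[...,2]<90)&(d>0)
    print("hub",cv2.minEnclosingCircle(X[m][:,:2].astype(np.float32)),X[m][:,2].mean())
    y=np.radians(-4.3); B=(X[...,:2]-[491.1,257.8])@np.array([[np.cos(y),-np.sin(y)],[np.sin(y),np.cos(y)]])
    m=(abs(B)<33.5).all(-1)&(X[...,2]>29)&(X[...,2]<35.5)&(d>0)&~b
    print("base",cv2.minAreaRect(X[m][:,:2].astype(np.float32)))
go(471.5,-307.6,140,-4.3)
E
```

```text
clock: 40.25
position: [492.8, 293.5, 198.4]
ee_rot: [0.037, 0.999, -0.001, -0.002]
contact_force: [0.2, -0.3, 0.4]
gripper_width: 42.7
grasp_force: 0.0
before bin ((530.9247436523438, 291.50701904296875), (171.2354736328125, 166.9126434326172), 85.72492218017578)
hub ((491.15814208984375, 257.83282470703125), 15.886740684509277) 83.8694616494844
base ((491.0989074707031, 257.5157775878906), (59.732425689697266, 59.73746109008789), 85.3747787475586)
now bin ((531.0189819335938, 291.43597412109375), (171.07534790039062, 167.2164764404297), 85.627197265625)
hub ((491.36151123046875, 257.6883239746094), 15.92247486114502) 83.82215301133846
base ((491.1272888183594, 257.47283935546875), (59.586238861083984, 59.50651550292969), 85.74565887451172)
shift [-0.0236 -0.6011  0.0598] turn [-0.002  -0.0025  0.0004] pos [492.9 293.7 198.7] t 40.3
```

View pics/bin3.png

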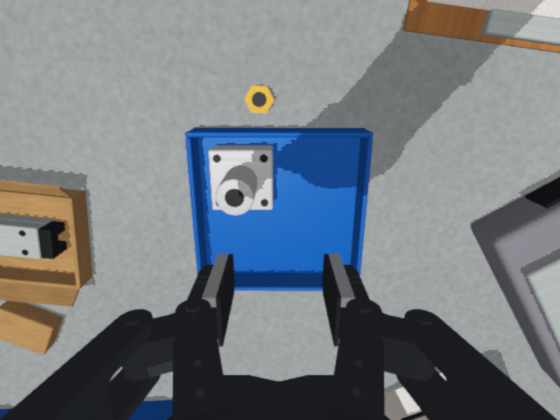

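The hub is back, base centred near (241,178), within about 0.3 mm and 0.4° of its original pose. Now the foot.

```bash
python3 -m handwheel '[[-0.002,-0.06,0,0,0,0,0],[-0.005,-0.12,0,0,0,0,0],[-0.007,-0.18,0,0,0,0,0],[-0.01,-0.24,0,0,0,0,0],[-0.012,-0.3,0,0,0,0,0],[-0.014,-0.36,0,0,0,0,0],[-0.017,-0.42,0.01,0,0,0,0],[-0.02,-0.48,0.02,0,0,0,0],[-0.022,-0.54,0.04,-0.001,-0.001,0,0],[-0.024,-0.601,0.06,-0.002,-0.002,0,0]]'; python3 -m handwheel '[[0,0,0,0,0,0,0],[0,0,0,0,0,0,0],[0,0,0,0,0,0,0]]';  python3 -c "
from h import *
go(471.5,-307.6,55,-4.3)"
```

```text
clock: 41.55
position: [472.2, -306.5, 139.9]
ee_rot: [0.037, 0.999, 0.001, 0.001]
contact_force: [1.9, 0.3, 0.1]
gripper_width: 42.8
grasp_force: 0.0
clock: 41.92
position: [473.1, -303.4, 141.3]
ee_rot: [0.036, 0.999, 0.001, 0.001]
contact_force: [0.4, -0.3, -0.1]
gripper_width: 42.8
grasp_force: 0.0
shift [ 0.0015 -0.0045  0.0863] turn [0.0017 0.0019 0.0025] pos [ 473.1 -303.4  141.3] t 41.92
```

```bash
python3 -m handwheel '[[0.0015,-0.0045,0.01,0.001,0.001,0.002,0],[0.0015,-0.0045,0.03,0.001,0.001,0.002,0],[0.0015,-0.0045,0.055,0.001,0.001,0.002,0],[0.0015,-0.0045,0.075,0.001,0.001,0.002,0],[0.0015,-0.0045,0.086,0.001,0.001,0.002,0],[0.0015,-0.0045,0.086,0.001,0.001,0.002,0],[0.0015,-0.0045,0.086,0.001,0.001,0.002,0]]';  python3 -c "
from h import *
go(471.5,-307.6,55,-4.3)"
```

```text
clock: 42.8
position: [471.6, -308.7, 55.5]
ee_rot: [0.038, 0.999, 0.0, 0.001]
contact_force: [1.0, 0.8, -0.2]
gripper_width: 43.0
grasp_force: 0.0
shift [0.0002 0.0011 0.0005] turn [ 0.0004  0.0016 -0.0007] pos [ 471.6 -308.7   55.5] t 42.8
```

```bash
python3 -m handwheel '[[0,0.001,0,0,0.001,0,0],[0,0.001,0,0,0.001,0,0],[0,0.001,0,0,0.001,0,-1],[0,0.001,0,0,0.001,0,-1],[0,0.001,0,0,0.001,0,-1],[0,0.001,0,0,0.001,0,-1],[0,0.001,0,0,0.001,0,-1]]'; python3 -m handwheel '[[0,0,-0.005,0,0,0,-1],[0,0,-0.02,0,0,0,-1],[0,0,-0.04,0,0,0,-1],[0,0,-0.06,0,0,0,-1],[0,0,-0.085,0,0,0,-1],[0,0,-0.085,0,0,0,-1],[0,0,-0.085,0,0,0,-1]]'; python3 -c "
from h import *
go(495.8,329.1,142,-4.3)"
```

```text
clock: 43.68
position: [471.2, -307.7, 55.0]
ee_rot: [0.038, 0.999, 0.0, -0.0]
contact_force: [-0.9, 0.7, 4.0]
gripper_width: 12.4
grasp_force: 58.5
clock: 44.55
position: [470.2, -307.1, 138.8]
ee_rot: [0.038, 0.999, 0.001, -0.001]
contact_force: [-0.5, -0.6, -4.8]
gripper_width: 12.4
grasp_force: 58.6
shift [ 0.0233  0.6363 -0.0018] turn [ 0.0021 -0.0026 -0.0017] pos [ 470.2 -307.1  138.8] t 44.55
```

```bash
python3 -m handwheel '[[0,0.01,-0.01,0,0,0,-1],[0.001,0.03,-0.02,0,0,0,-1],[0.003,0.06,-0.035,0,0,0,-1],[0.004,0.1,-0.05,0,0,0,-1],[0.005,0.145,-0.05,0,0,0,-1],[0.007,0.19,-0.05,0,0,0,-1],[0.009,0.235,-0.05,0,0,0,-1],[0.01,0.28,-0.05,0,0,0,-1],[0.012,0.325,-0.05,0,0,0,-1],[0.014,0.37,-0.05,0,0,0,-1]]'; python3 -m handwheel '[[0.002,0.045,0,0,0,0,-1],[0.004,0.09,0,0,0,0,-1],[0.006,0.135,0,0,0,0,-1],[0.008,0.18,0,0,0,0,-1],[0.009,0.215,0,0,0,0,-1],[0.01,0.24,0,0,0,0,-1],[0.01,0.257,0,0,0,0,-1],[0.01,0.266,0,0,0,0,-1],[0.01,0.266,0,0,0,0,-1],[0.01,0.266,0,0,0,0,-1]]';python3 -c "
from h import *
go(495.8,329.1,110,-4.3)"
```

```text
clock: 45.8
position: [484.5, 64.8, 190.8]
ee_rot: [0.037, 0.999, 0.001, -0.0]
contact_force: [2.0, -0.1, -4.6]
gripper_width: 12.7
grasp_force: 58.9
clock: 47.05
position: [495.6, 327.3, 190.3]
ee_rot: [0.039, 0.999, 0.0, -0.001]
contact_force: [-0.0, 0.2, -4.1]
gripper_width: 12.3
grasp_force: 58.8
shift [-0.0002  0.0018  0.0803] turn [ 0.0003 -0.0014 -0.0022] pos [495.6 327.3 190.3] t 47.05
```

```bash
python3 -m handwheel '[[0,0.0018,0.02,0,-0.001,-0.001,-1],[0,0.0018,0.045,0,-0.001,-0.001,-1],[0,0.0018,0.07,0,-0.001,-0.001,-1],[0,0.0018,0.085,0,-0.001,-0.001,-1],[0,0.0018,0.09,0,-0.001,-0.001,-1],[0,0.0018,0.09,0,-0.001,-0.001,-1],[0,0.0018,0.09,0,-0.001,-0.001,-1]]'; python3 -c "
from h import *
go(495.5,329.1,57.4,-4.3)"
```

```text
clock: 47.92
position: [496.3, 330.7, 101.4]
ee_rot: [0.038, 0.999, 0.001, 0.001]
contact_force: [-0.0, 0.0, -5.1]
gripper_width: 12.2
grasp_force: 59.0
shift [ 0.0007 -0.0017  0.044 ] turn [0.0025 0.0016 0.    ] pos [496.3 330.7 101.4] t 47.92
```

```bash
python3 -m handwheel '[[0.001,-0.0015,0.01,0.001,0.001,0,-1],[0.001,-0.0015,0.023,0.001,0.001,0,-1],[0.001,-0.0015,0.034,0.001,0.001,0,-1],[0.001,-0.0015,0.04,0.001,0.001,0,-1],[0.001,-0.0015,0.04,0.001,0.001,0,-1],[0.001,-0.0015,0.04,0.001,0.001,0,-1]]'; python3 -c "
from h import *
go(495.5,329.1,57.4,-4.3)"
```

```text
clock: 48.68
position: [494.9, 329.1, 60.6]
ee_rot: [0.037, 0.999, 0.0, -0.0]
contact_force: [-0.6, 0.9, -3.9]
gripper_width: 12.5
grasp_force: 59.0
shift [-0.0006  0.0001  0.0032] turn [ 0.0004 -0.0003  0.0001] pos [494.9 329.1  60.6] t 48.67
```

```bash
python3 -m handwheel '[[-0.0005,0,0.001,0,0,0,-1],[-0.0005,0,0.002,0,0,0,-1],[-0.0005,0,0.002,0,0,0,-1]]'; python3 -m handwheel '[[0,0,0.0007,0,0,0,-1],[0,0,0.0007,0,0,0,-1]]'; python3 -m handwheel '[[0,0,0.0007,0,0,0,-1],[0,0,0.0007,0,0,0,-1]]'
```

```text
clock: 49.05
position: [495.1, 328.7, 58.3]
ee_rot: [0.038, 0.999, -0.0, -0.0]
contact_force: [0.1, -0.1, -5.1]
gripper_width: 12.5
grasp_force: 59.0
clock: 49.3
position: [495.1, 328.7, 57.6]
ee_rot: [0.038, 0.999, -0.0, -0.001]
contact_force: [0.2, -0.1, -4.7]
gripper_width: 12.6
grasp_force: 59.0
clock: 49.55
position: [495.2, 328.8, 57.0]
ee_rot: [0.038, 0.999, 0.0, -0.0]
contact_force: [0.5, -0.8, -3.4]
gripper_width: 12.8
grasp_force: 59.3
```

```bash
python3 -m handwheel '[[0,0.0003,0.0007,0,0,0,-1],[0,0.0003,0.0007,0,0,0,-1],[0,0.0003,0.0007,0,0,0,-0.5],[0,0.0003,0.0007,0,0,0,0],[0,0.0003,0.0007,0,0,0,0]]'; python3 -m handwheel '[[0,0,-0.04,0,0,0,0],[0,0,-0.1,0,0,0,0],[0,-0.037,-0.145,0,0,0,0],[0,-0.037,-0.145,0,0,0,0],[0,-0.037,-0.145,0,0,0,0],[0,-0.037,-0.145,0,0,0,0]]'
python3 - <<'E'
from h import *
im3,d3,P3=shot("wrist","bin4"); z=np.load("pics/bin2.npz")
for n,im,d,P in(("before",cv2.imread("pics/bin2.png"),z["d"],(z["K"],z["r"],z["t"])),("now",im3,d3,P3)):
    X=cloud(P,d); h=cv2.cvtColor(im,cv2.COLOR_BGR2HSV); b=cv2.inRange(h,(100,120,40),(125,255,255))>0
    for k,c,r,lo,hi in(("stud",(496,329),16,98,110),("rubber",(496,329),34,28,36),("hub",(491,257.5),26,81,90)):
        m=(np.hypot(X[...,0]-c[0],X[...,1]-c[1])<r)&(X[...,2]>lo)&(X[...,2]<hi)&(d>0)&~b
        print(n,k,cv2.minEnclosingCircle(X[m][:,:2].astype(np.float32)),X[m][:,2].mean())
    y=np.radians(-4.3); B=(X[...,:2]-[491.1,257.8])@np.array([[np.cos(y),-np.sin(y)],[np.sin(y),np.cos(y)]])
    m=(abs(B)<33.5).all(-1)&(X[...,2]>29)&(X[...,2]<35.5)&(d>0)&~b
    print("base",cv2.minAreaRect(X[m][:,:2].astype(np.float32)))
im,_,_=shot("scene","scene4")
E
```

```text
clock: 50.18
position: [495.4, 329.4, 56.3]
ee_rot: [0.038, 0.999, 0.0, -0.0]
contact_force: [0.1, 0.4, 0.1]
gripper_width: 42.5
grasp_force: 0.0
clock: 50.92
position: [491.9, 292.1, 199.5]
ee_rot: [0.037, 0.999, -0.001, -0.002]
contact_force: [-0.1, 0.7, -0.9]
gripper_width: 42.9
grasp_force: 0.0
before stud ((496.7126770019531, 329.2202453613281), 6.956242561340332) 102.66326414150959
before rubber ((497.06646728515625, 329.1748962402344), 30.893234252929688) 32.54537999342264
before hub ((491.15814208984375, 257.83282470703125), 15.886740684509277) 83.8694616494844
base ((491.0989074707031, 257.5157775878906), (59.732425689697266, 59.73746109008789), 85.3747787475586)
now stud ((496.5454406738281, 328.977294921875), 7.0491414070129395) 102.46210939977661
now rubber ((496.9698486328125, 328.73883056640625), 30.915584564208984) 32.473804935151094
now hub ((491.43524169921875, 257.7022705078125), 15.852348327636719) 83.84911543710083
base ((490.9085998535156, 257.68634033203125), (59.85391616821289, 58.984867095947266), 85.80245971679688)
```

View pics/scene4.png

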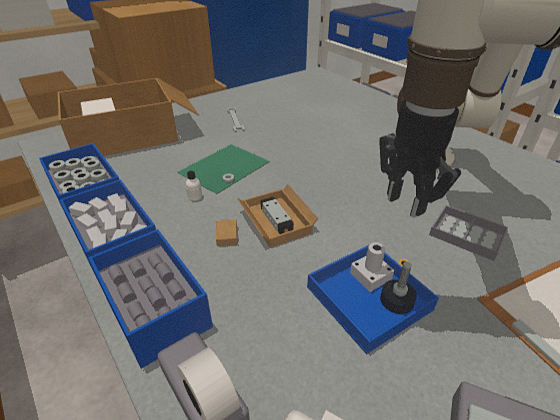

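The scene shows the foot (402,290) and hub (375,265) upright in the bin within about 0.5 mm of their starting spots. The carriage (275,215) is in the carton, and the bearing, oiler and keybox are undisturbed. I'm handing in.

```bash
python3 -c "
from bench import *
print(job_done())"
```

```text
the job is handed in; nothing more can be done
None
```

The job is handed in at about 51 s of the 128 s: the carriage lies flat and lengthwise in the middle of the carton (within about 2 mm), the foot and hub are back upright in the bin within about 0.5 mm of where they stood with the hub square again, and the bystanders look undisturbed in the pictures.

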